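# Run a thread ring gauge down a stud to its stop and back it off a quarter turn

## Task

Take the tall threaded ring gauge, set it upright over the stud and screw it on clockwise until you feel it come up snug against the stop nut, without forcing it. Then back it off a quarter of a turn so it does not jam, let go and leave it there; do not disturb the other things on the bench.

Things in the scene. Friction and masses are not known exactly. Their poses are not given: they have to be found in the camera images.
- ring_gauge: threaded ring gauge: bright knurled steel ring, outside diameter 52 mm, 28 mm tall, 0.16 kg, bore 37 mm, lying flat and the right way up. Origin: centre of its underside, z up its axis. Low in the bore, about 5 to 10 mm above the underside, three thread lugs 120 degrees apart reach in to a radius of 13.3 mm
- stud: upright steel stud fixed on a dark round foot of 80 mm diameter, 18 mm high. Origin: centre of the foot's underside, on the stud's axis; z up. Right-hand three-start thread, outside diameter 34 mm, lead 30 mm per full turn (clockwise from above goes down), its top 78 mm above the origin. About 1.7 mm play along the axis; it holds the ring where it is released
- stop_nut: six-sided dark steel stop nut on the stud, 42 mm across flats, 10 mm high, locked at a height that differs each time. Origin: centre of its top face, 47 to 55 mm above the stud's origin. After 0.5 to 1.2 turns the ring meets it and stops sinking: the push along the axis rises while the next 0.3 rad takes up the thread's play, then torque and thrust climb steeply (over 50 N is forcing)
- plain_ring: bystander: plain flat dark ring, outside diameter 66 mm, 14 mm high, no thread. Origin: centre of its underside
- gauge_set: bystander: wooden cradle with five step gauges, 45 x 110 x 38 mm. Origin: centre of its underside
- tape_roll: bystander: roll of tape lying flat, diameter 72 mm, 18 mm high. Origin: centre of its underside
- caliper: bystander: digital caliper lying flat, 66 x 226 x 14 mm. Origin: centre of its underside
- stud_tip (a point): tip of the stud, 92 mm above its origin: smooth pilot, 24 mm diameter from the thread's top (78 mm) to 84 mm, tapering to 16 mm; 1.3 mm radial play to the ring's lugs. Set over it, the ring rests on the thread's start, underside 66 to 76 mm above the stud's origin, and engages within a third of a clockwise turn under light push; if it catches on a thread end, lift it, turn on a little and set it again

How it is judged:
By the outcome, as a careful person would: the job done as asked, in the order asked, and still so for the second after the job is handed in, with the robot touching nothing.
It also fails if it takes over 72 s, if anything falls off the work surface, if the arm or the gripper's body presses on something with over 40 N, if the wrist force passes 120 N, or if a joint passes its speed limit or range.

## Robot

A 7-joint arm with a two-finger parallel gripper is mounted at the origin on the work surface; the furniture and walls round the work are solid. World frame = base frame: x ahead of the robot, y to its left, z up, the work surface at z = 0. Lengths are in m, angles in rad, forces in N, time in s.
With the tool pointing down it reaches from about 0.4 to 0.925 m from the base axis. Payload 4.1 kg.
Tool frame: the origin (TCP) lies midway between the tips of the shut fingers; the grasp point (between the pads) lies 19 mm behind it (arm.pinch_z is the distance from the TCP to the grasp point, in m); z points along the fingers, y is the direction in which the jaws open and shut (so a half turn about z gives the same grasp; the last joint's range is limited). The gripper opens to 85 mm and grips with 20 to 120 N. Pads are 22 mm wide; open, the fingers measure 114 mm over their backs; the gripper's body (76 mm by 85 mm) begins 54 mm behind the grasp point. The pads swing forward as they close: fully open they stand 13 mm farther back than shut.
Start: joints at [-1.303, 0.398, 0.045, 1.537, -0.019, 1.207, -0.051], TCP at [0.233, 0.607, 0.231] pointing down, gripper open.
Joint ranges: [-2.82, 2.82], [-0.49, 2.23], [-1.37, 1.46], [0, 2.46], [-1.36, 4.5], [0.23, 2], [-2.94, 2.94]. Speed limits (rad/s): [2.57, 2.57, 3.14, 3.14, 3.14, 3.14, 3.14].

## Interface

Orientations are given as [roll, pitch, yaw] about the fixed x, y, z axes, in that order (R = Rz(yaw) Ry(pitch) Rx(roll)).
In Python, from bench import arm, get_image, spot_in, landmark_of gives the robot as it stands. The module is installed in compiled form; this text tells all that it offers.
- The arm moves only by the shell command python3 -m creep 'ROWS'. ROWS is JSON, a list that holds one entry, the list of rows, each a list of 5 numbers: the closure in counts, from 0 (fully open) to 255 (shut), then the shift along the world's x, y, z in units of 40 mm (1.0 is 40 mm), then the turn about the world's z in units of 5 degrees (1.0 is 5 degrees). In form: [[[fingers, tx, ty, tz, yaw], ...]]. A call has 1 to 20 rows; each row shifts and turns the commanded pose from where the row before left it; what a row does not reach is not made up. A row lasts 1/8 s, in which the tool goes at most 62.5 mm and 10.7 degrees, less where a joint would pass 70% of its speed; a pose out of reach is approached as far as the arm can. A call is refused whole if a number of a shift passes 1 or a number of a turn 1, either way. A call with a gripper value outside its range is refused whole. The fingers move at their own pace and stop on an object; the grip force is fixed at half the most. Time passes only in rows, so rows that do not move let the fingers close. It gives the time, the measured TCP pose, the force and the opening at its end, in the units of the state.
- arm.read_state(): the state, without advancing time (a new reading comes with each control period).
- get_image(name): name is "scene" or "top"; returns a dict with "img" (384x512x3 uint8, red, green, blue), "z_map" (384x512 float32, m along the optical axis (not along the pixel's ray), 0 where there is no reading), "K" (3x3 intrinsics, pixels), "pose" (4x4, takes a point from camera to world coordinates). Camera axes: x right, y down, z forward; pixel columns grow to the right and rows downward; lengths in m; the calibration is good to about 2 mm. A picture is of the moment at which its call begins.
- arm.finish_job(): hands the job in, once; it reports no verdict.
Trained networks look in a picture, given as the dict that the camera call returned (one of the last four; its "shot" number tells which), for a name from the list of things; names that differ only in an ending like _2 or _b are one class to them, and where a whole thing is asked for, a point or a joint stands for the part that bears it (a point fixed in the world has none). Each returns a list of dicts, best first, with "p" (0 to 1); they miss things now and then, are a little off and sometimes report something else, mostly with a low value. They report only what shows in the picture. A call takes as long as a camera call.
- spot_in(picture, query): "extent" ([left, top, right, bottom] in pixels, round what is visible of it).
- landmark_of(picture, query): "pixel" ([row, column] in pixels: a listed point, or the origin of a listed thing).
The state is a dict: "clock": time; "joint_pos": joint angles; "joint_vel": joint speeds; "tau": joint torques, N m; "eef_pos": TCP position; "eef_rot": TCP orientation; "contact_force": force on the tool from outside, world axes, zero at the start; "ft_torque": the same for the moment, N m; "finger_gap": finger opening in m.
Only numpy, scipy, OpenCV 4.12 (cv2) and the standard library are available. Lean on these libraries where they do the work, as an engineer would, in place of code of your own. Each camera call takes 0.05 s, during which the arm holds its last target. There are 200 camera calls.

## Working session

There is one attempt and no reset: what is moved stays moved. The work goes in short steps, Python scripts to look and compute and a shell command to move; the robot and the scene stay as the last step left them, time stands still between calls to the robot, and variables do not carry over. Pictures are saved under pics/ and viewed, about 8 in all and at most 12, crops included, and the job is handed in when it is done.

```bash
mkdir -p pics; cat > h.py <<'E'
import numpy as np,cv2
from bench import arm,get_image,spot_in,landmark_of
def save(p,n): cv2.imwrite('pics/'+n,p["img"][:,:,::-1])
def world(p,r,c,z=None):
    K=p["K"];T=p["pose"];d=np.array([(c-K[0,2])/K[0,0],(r-K[1,2])/K[1,1],1.])
    if z is None: s=p["z_map"][int(round(r)),int(round(c))]
    else: s=(z-T[2,3])/(T[:3,:3]@d)[2]
    return T[:3,:3]@(d*s)+T[:3,3]
def cloud(p):
    K=p["K"];T=p["pose"];v,u=np.mgrid[:384,:512];z=p["z_map"]
    P=np.stack([(u-K[0,2])/K[0,0]*z,(v-K[1,2])/K[1,1]*z,z],-1)@T[:3,:3].T+T[:3,3]
    P[z==0]=np.nan
    return P
E
cat > a.py <<'E'
from h import *
ps={n:get_image(n) for n in("top","scene")}
for n,p in ps.items():
    save(p,n+'1.png');print(n,p["pose"][:3,3].round(3),p["pose"][:3,2].round(2))
    for q in("ring_gauge","stud","stop_nut","stud_tip","plain_ring","gauge_set","tape_roll","caliper"):
        s=spot_in(p,q)[:2];l=landmark_of(p,q)[:2]
        print(q,[(np.round(x["extent"]).tolist(),round(x["p"],2)) for x in s],[(np.round(x["pixel"]).tolist(),round(x["p"],2),world(p,*x["pixel"]).round(3).tolist(),world(p,*x["pixel"],z=0.092 if q=="stud_tip" else 0).round(3).tolist()) for x in l])
s=arm.read_state();print(s["clock"],s["eef_pos"],s["eef_rot"],s["contact_force"],s["finger_gap"],arm.pinch_z)
E
python3 a.py; python3 -c "
import cv2,numpy as np
"
```

```text
top [ 0.313 -0.007  1.182] [ 0.21 -0.02 -0.98]
ring_gauge [([146.0, 234.0, 168.0, 257.0], 0.62)] [([247.0, 154.0], 0.63, [0.431, 0.268, 0.001], [0.431, 0.268, 0.0])]
stud [([330.0, 198.0, 359.0, 223.0], 0.97), ([144.0, 237.0, 168.0, 256.0], 0.66)] [([211.0, 340.0], 0.6, [0.487, -0.249, 0.047], [0.494, -0.259, 0.0])]
stop_nut [([338.0, 210.0, 346.0, 215.0], 0.58)] [([212.0, 347.0], 0.6, [0.481, -0.263, 0.066], [0.491, -0.278, 0.0])]
stud_tip [([330.0, 197.0, 358.0, 227.0], 0.56)] [([210.0, 350.0], 0.85, [0.48, -0.266, 0.086], [0.479, -0.265, 0.092])]
plain_ring [([219.0, 205.0, 241.0, 226.0], 0.63)] [([214.0, 230.0], 0.54, [0.507, 0.051, -0.002], [0.507, 0.051, 0.0]), ([210.0, 342.0], 0.45, [0.484, -0.247, 0.077], [0.496, -0.264, 0.0])]
gauge_set [([125.0, 155.0, 166.0, 176.0], 0.55), ([142.0, 236.0, 168.0, 256.0], 0.53)] [([166.0, 148.0], 0.64, [0.66, 0.276, 0.017], [0.665, 0.28, 0.0])]
tape_roll [([275.0, 146.0, 300.0, 171.0], 0.58)] [([157.0, 283.0], 0.48, [0.662, -0.111, 0.004], [0.663, -0.112, 0.0])]
caliper [([317.0, 154.0, 392.0, 170.0], 0.59)] [([160.0, 357.0], 0.71, [0.637, -
[... 831 characters left out ...]
0.498, 0.048, 0.0]), ([235.0, 355.0], 0.64, [0.492, -0.27, 0.091], [0.605, -0.228, 0.0])]
gauge_set [([191.0, 148.0, 222.0, 167.0], 0.64)] [([162.0, 205.0], 0.83, [0.641, 0.261, 0.018], [0.665, 0.286, 0.0]), ([197.0, 150.0], 0.34, [0.425, 0.245, 0.018], [0.441, 0.269, 0.0])]
tape_roll [([310.0, 188.0, 339.0, 213.0], 0.83), ([215.0, 204.0, 243.0, 220.0], 0.73)] [([203.0, 324.0], 0.56, [0.672, -0.112, 0.003], [0.676, -0.11, 0.0])]
caliper [([345.0, 215.0, 456.0, 259.0], 0.59)] [([242.0, 400.0], 0.9, [0.633, -0.319, 0.005], [0.64, -0.317, -0.0])]
1.7 [0.23309243 0.60682258 0.23136426] [3.14143612e+00 5.57427188e-06 2.77488298e+00] [-0.17812334  0.15759055  0.34593976] 0.08552539352578795 0.0187
```

View pics/top1.png

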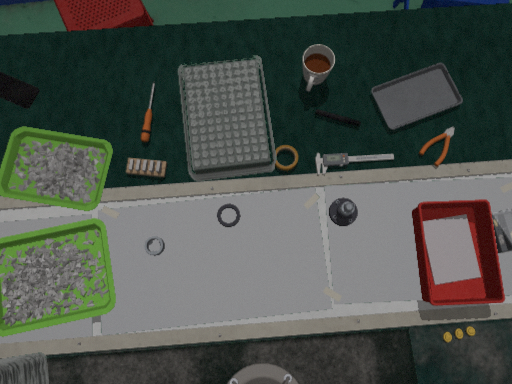

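View pics/scene1.png

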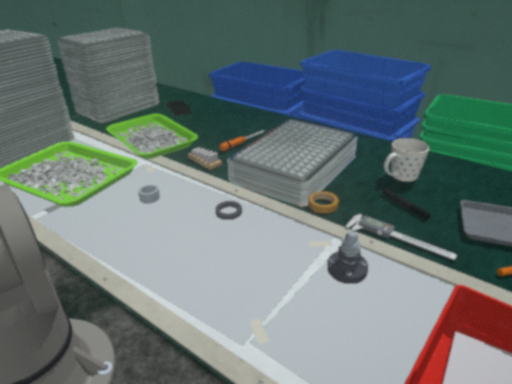

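```bash
cat > b.py <<'E'
from h import *
for n in("top","scene"):
    p=get_image(n);P=cloud(p);x,y,z=P[...,0],P[...,1],P[...,2]
    R=(np.hypot(x-.43,y-.265)<.06)&(z>.022)&(z<.04)
    S=(np.hypot(x-.49,y+.265)<.06)
    (cx,cy),r=cv2.minEnclosingCircle(P[R][:,:2].astype(np.float32))
    print(n,"ring",R.sum(),P[R].mean(0).round(4),P[R].min(0).round(4),P[R].max(0).round(4),cx,cy,r)
    for a,b in((.012,.028),(.045,.06),(.06,.078),(.08,.1)):
        m=S&(z>a)&(z<b)
        if m.sum():print(a,m.sum(),P[m].mean(0).round(4),P[m].min(0).round(4),P[m].max(0).round(4))
    c=(155,246) if n=="top" else(150,194)
    d=(344,211) if n=="top" else (349,257)
    I=p["img"]
    o=[cv2.resize(I[v-36:v+36,u-45:u+45],None,fx=4.4,fy=4.4,interpolation=cv2.INTER_CUBIC) for u,v in(c,d)]
    globals()[n+'c']=np.hstack(o)
cv2.imwrite('pics/c1.png',cv2.resize(np.vstack([topc,scenec]),(750,600))[:,:,::-1])
E
python3 b.py
```

```text
top ring 144 [0.4336 0.2626 0.0269] [0.4092 0.2376 0.0222] [0.4584 0.2888 0.0315] 0.4338405430316925 0.2630015015602112 0.026130305603146553
0.012 414 [ 0.4874 -0.2599  0.0177] [ 0.4514 -0.304   0.0123] [ 0.531  -0.2247  0.0253]
0.045 63 [ 0.4857 -0.2557  0.0496] [ 0.4704 -0.281   0.0452] [ 0.5111 -0.241   0.0593]
0.06 74 [ 0.4882 -0.2621  0.0714] [ 0.4742 -0.2809  0.0609] [ 0.5081 -0.248   0.0777]
0.08 65 [ 0.4897 -0.2628  0.0888] [ 0.4788 -0.2749  0.0801] [ 0.5004 -0.2525  0.0959]
scene ring 138 [0.4332 0.2636 0.0267] [0.409  0.2391 0.022 ] [0.462  0.2888 0.0305] 0.4356078803539276 0.2648382782936096 0.02691948041319847
0.012 698 [ 0.4781 -0.267   0.0189] [ 0.4508 -0.3015  0.012 ] [ 0.5267 -0.2233  0.028 ]
0.045 201 [ 0.4812 -0.2658  0.051 ] [ 0.4699 -0.2862  0.0451] [ 0.5107 -0.2388  0.0597]
0.06 163 [ 0.4824 -0.2657  0.0697] [ 0.4726 -0.2788  0.0601] [ 0.5046 -0.2451  0.0779]
0.08 117 [ 0.4869 -0.2639  0.088 ] [ 0.4783 -0.2735  0.0802] [ 0.4995 -0.2508  0.0941]
```

View pics/c1.png

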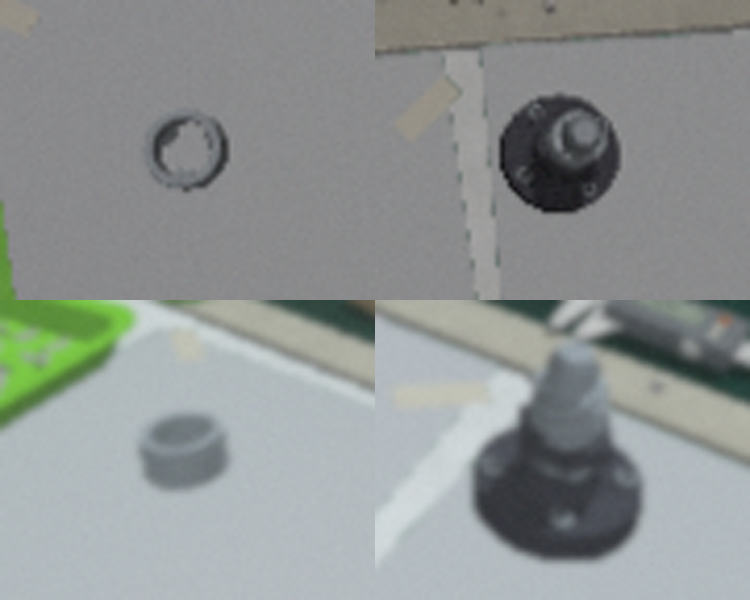

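Top view: ring lies at about px (155,246) and stud at (344,211), tip leaning to (350,210) by parallax. Both have open space around them. The depth clouds give the ring at ≈(0.434, 0.2635) and the stud axis at ≈(0.490, -0.264).

```bash
python3 -m creep '[[[0,0.5,-0.86,-0.3,1],[0,0.5,-0.86,-0.3,1],[0,0.5,-0.86,-0.3,1],[0,0.5,-0.86,-0.3,1],[0,0.5,-0.86,-0.3,1],[0,0.5,-0.86,-0.3,1],[0,0.5,-0.86,-0.3,0],[0,0.5,-0.86,-0.3,0],[0,0.5,-0.86,-0.3,0],[0,0.5,-0.86,-0.3,0],[0,0,0,0,0],[0,0,0,0,0]]]'; python3 -c "
from h import *
s=arm.read_state();print(s['clock'],s['joint_pos'],s['eef_pos'],s['eef_rot'],s['contact_force'])"
```

```text
clock: 3.3
eef_pos: [0.433, 0.2636, 0.1116]
eef_rot: [3.141, 0.0, -2.985]
contact_force: [-0.2, -0.1, -0.3]
finger_gap: 0.0859
3.3 [-0.73375803  0.27770557  0.12029542  2.00526969 -0.04440141  0.86026738
  1.13877185] [0.43302572 0.26358435 0.11160379] [ 3.14059300e+00  3.33651426e-04 -2.98453398e+00] [-0.23755571 -0.13578278 -0.30415375]
```

```bash
python3 -m creep '[[[0,0.02,0,-0.7,0],[0,0,0,-0.7,0],[0,0,0,-0.7,0],[0,0,0,-0.66,0],[0,0,0,0,0],[255,0,0,0,0],[255,0,0,0,0],[255,0,0,0,0],[255,0,0,0,0],[255,0,0,0,0],[255,0,0,0,0]]]'; python3 -m creep '[[[255,0,0,0.7,0],[255,0,0,0.9,0],[255,0,0,0.9,0],[255,0,0,0,0]]]'; cat > v.py <<'E'
import sys
from h import *
n,u,v,out=sys.argv[1],int(sys.argv[2]),int(sys.argv[3]),sys.argv[4]
p=get_image(n);I=p["img"][max(0,v-60):v+60,max(0,u-80):u+80]
cv2.imwrite('pics/'+out,cv2.resize(I,None,fx=4,fy=4,interpolation=cv2.INTER_CUBIC)[:,:,::-1])
s=arm.read_state();print(s['clock'],s['joint_pos'].round(3),s['eef_pos'].round(4),s['eef_rot'].round(3),s['contact_force'].round(1),s['finger_gap'])
E
python3 v.py scene 160 180 d1.png
```

```text
clock: 4.68
eef_pos: [0.435, 0.2639, 0.0026]
eef_rot: [3.14, 0.003, -2.985]
contact_force: [-1.3, 1.1, 6.5]
finger_gap: 0.0494
clock: 5.18
eef_pos: [0.436, 0.2641, 0.104]
eef_rot: [3.138, 0.006, -2.985]
contact_force: [-0.1, 0.0, -1.4]
finger_gap: 0.0491
5.225 [-0.734  0.292  0.123  2.012 -0.048  0.837  1.144] [0.4345 0.2633 0.1022] [ 3.140e+00  3.000e-03 -2.985e+00] [ 0.3 -1.  -1.8] 0.04953288344570092
```

View pics/d1.png

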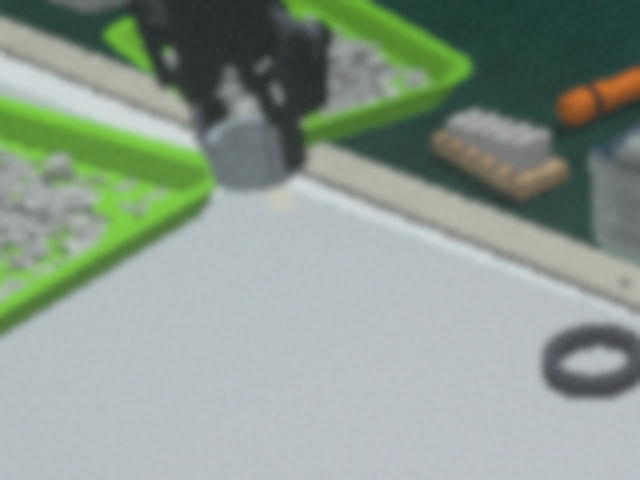

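Ring is held upright (crop px ~(245,155)), plain ring undisturbed. Moving over the stud while pre-turning counter-clockwise.

```bash
python3 -m creep '[[[255,0.1,-0.5,0.5,1],[255,0.1,-0.94,0.2,1],[255,0.1,-0.94,0,1],[255,0.1,-0.94,0,1],[255,0.1,-0.94,0,1],[255,0.1,-0.94,0,1],[255,0.1,-0.94,0,0],[255,0.1,-0.94,0,0],[255,0.1,-0.94,0,0],[255,0.1,-0.94,0,0],[255,0.1,-0.94,0,0],[255,0.1,-0.94,0,0],[255,0.1,-0.94,0,0],[255,0.08,-0.94,0,0],[255,0,-0.47,0,0],[255,0,0,0,0],[255,0,0,0,0]]]'; cat > m.py <<'E'
from h import *
o=[]
for n,u,v in(("top",350,210),("scene",352,232)):
    p=get_image(n);P=cloud(p);x,y,z=P[...,0],P[...,1],P[...,2]
    I=p["img"].astype(int)
    g=I.mean(-1)
    m=(np.hypot(x-.49,y+.264)<.035)&(z>.09)&(z<.128)&(g>85)
    print(n,m.sum(),P[m].mean(0).round(4),P[m].min(0).round(4),P[m].max(0).round(4))
    o.append(cv2.resize(p["img"][v-50:v+50,u-40:u+40],None,fx=5,fy=5,interpolation=cv2.INTER_CUBIC))
    for q in("ring_gauge","stud"):
        print(q,[(np.round(x["extent"]).tolist(),round(x["p"],2)) for x in spot_in(p,q)[:2]])
import sys
cv2.imwrite('pics/'+sys.argv[1],np.hstack(o)[:,:,::-1])
s=arm.read_state();print(s['clock'],s['joint_pos'].round(3),s['eef_pos'].round(4),s['eef_rot'].round(3),s['contact_force'].round(1),s['finger_gap'])
E
python3 m.py e1.png
```

```text
clock: 7.35
eef_pos: [0.489, -0.2627, 0.1283]
eef_rot: [3.139, 0.0, -2.459]
contact_force: [-0.1, 0.7, -0.9]
finger_gap: 0.0495
top 1 [ 0.4846 -0.2389  0.1232] [ 0.4846 -0.2389  0.1232] [ 0.4846 -0.2389  0.1232]
ring_gauge [([342.0, 198.0, 350.0, 205.0], 0.57)]
stud [([328.0, 197.0, 355.0, 223.0], 0.83)]
scene 54 [ 0.4884 -0.2642  0.0979] [ 0.4644 -0.2859  0.0902] [ 0.5104 -0.2551  0.128 ]
ring_gauge [([343.0, 198.0, 371.0, 228.0], 0.88)]
stud [([326.0, 229.0, 371.0, 283.0], 0.87)]
7.65 [ 0.126  0.352  0.36   1.883 -0.152  0.933  2.809] [ 0.4893 -0.264   0.1291] [ 3.141  0.    -2.46 ] [ 0.3 -0.1 -1.7] 0.049887078009561776
```

View pics/e1.png

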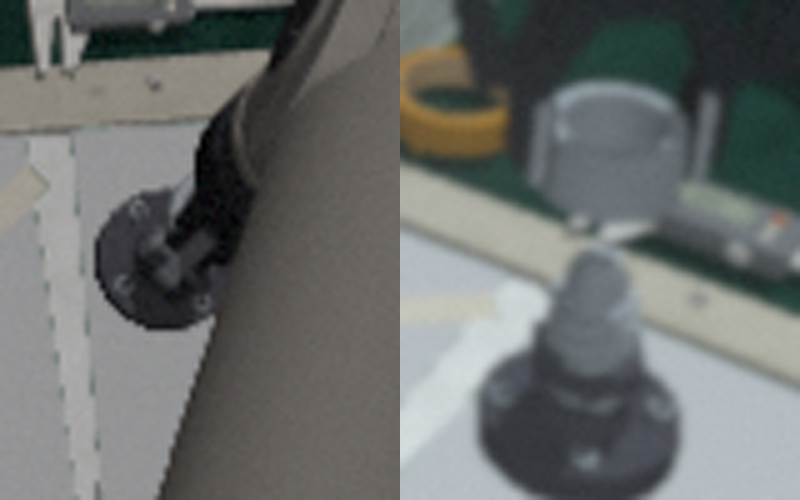

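```bash
cat > f.py <<'E'
from h import *
from scipy.optimize import least_squares
p=get_image("scene");P=cloud(p);x,y,z=P[...,0],P[...,1],P[...,2];g=p["img"].mean(-1)
s=arm.read_state();t=s["eef_pos"];print(t.round(4),s["clock"])
cam=p["pose"][:2,3];C=np.array([.49,-.264]);d=(cam-C)/np.linalg.norm(cam-C)
def fit(nm,lo,hi,r,gm=0):
    m=(z>lo)&(z<hi)&(np.hypot(x-C[0],y-C[1])<r+.008)&(g>gm)&(((P[...,:2]-C)@d)>.2*r)
    Q=P[m][:,:2]
    f=least_squares(lambda c:np.hypot(*(Q-c).T)-r,C,loss="soft_l1",f_scale=.0015)
    print(nm,len(Q),f.x.round(4),np.std(f.fun).round(4))
    u,v=np.where(m)[1],np.where(m)[0]; print("  cols",u.min(),u.max())
b=t[2]-.002
fit("ring",b+.003,b+.024,.026,80)
fit("pilot",.079,.084,.012);fit("thread",.060,.077,.017);fit("foot",.003,.016,.04)
E
python3 f.py
```

```text
[ 0.4893 -0.2642  0.1291] 7.7
ring 280 [ 0.4901 -0.2616] 0.0016
  cols 338 368
pilot 25 [ 0.4919 -0.2617] 0.0012
  cols 344 356
thread 128 [ 0.4943 -0.2619] 0.0022
  cols 341 358
foot 207 [ 0.4924 -0.2615] 0.0017
  cols 327 366
```

```bash
python3 -m creep '[[[255,0.05,0,-0.2,0],[255,0,0,-0.3,0],[255,0,0,-0.3,0],[255,0,0,-0.2,0],[255,0,0,-0.2,0],[255,0,0,0,0]]]';  python3 -m creep '[[[255,0,0,-0.05,0],[255,0,0,0,0]]]'; python3 -m creep '[[[255,0,0,-0.05,0],[255,0,0,0,0]]]'
```

```text
clock: 8.45
eef_pos: [0.4906, -0.2646, 0.0802]
eef_rot: [3.14, -0.001, -2.461]
contact_force: [0.5, -0.2, -0.8]
finger_gap: 0.0492
clock: 8.7
eef_pos: [0.4913, -0.2649, 0.0792]
eef_rot: [-3.141, 0.0, -2.461]
contact_force: [-0.6, -0.1, -1.4]
finger_gap: 0.0493
clock: 8.95
eef_pos: [0.4911, -0.2647, 0.0769]
eef_rot: [3.141, 0.0, -2.461]
contact_force: [0.2, 0.8, -1.5]
finger_gap: 0.0495
```

```bash
for i in 1; do python3 -m creep '[[[255,0,0,-0.05,0],[255,0,0,0,0]]]'; python3 -m creep '[[[255,0,0,-0.04,0],[255,0,0,0,0]]]'; done
```

```text
clock: 9.2
eef_pos: [0.491, -0.2647, 0.0748]
eef_rot: [3.141, -0.0, -2.461]
contact_force: [0.6, 0.9, -1.5]
finger_gap: 0.0493
clock: 9.45
eef_pos: [0.491, -0.2648, 0.0732]
eef_rot: [3.141, -0.0, -2.461]
contact_force: [-0.2, 0.1, -1.7]
finger_gap: 0.0494
```

```bash
python3 -m creep '[[[255,0,0,-0.04,0],[255,0,0,0,0]]]'; python3 -m creep '[[[255,0,0,-0.03,0],[255,0,0,0,0]]]'; python3 -m creep '[[[255,0,0,-0.03,0],[255,0,0,0,0]]]'
```

```text
clock: 9.7
eef_pos: [0.491, -0.2647, 0.0716]
eef_rot: [3.141, -0.0, -2.461]
contact_force: [-0.1, 0.7, -1.9]
finger_gap: 0.0495
clock: 9.95
eef_pos: [0.491, -0.2648, 0.0704]
eef_rot: [3.141, -0.0, -2.461]
contact_force: [-0.3, -0.3, -1.5]
finger_gap: 0.0493
clock: 10.2
eef_pos: [0.4912, -0.2649, 0.0696]
eef_rot: [-3.142, 0.0, -2.461]
contact_force: [-1.1, 0.5, 0.2]
finger_gap: 0.0493
```

```bash
python3 -m creep '[[[255,0,0,-0.03,0],[255,0,0,0,0]]]'
```

```text
clock: 10.45
eef_pos: [0.4913, -0.2649, 0.0694]
eef_rot: [3.141, 0.001, -2.461]
contact_force: [-3.1, 2.2, 8.4]
finger_gap: 0.0491
```

```bash
python3 -m creep '[[[255,0,0,0,-1],[255,0,0,0,-1],[255,0,0,0,-1]]]'; python3 -m creep '[[[255,0,0,0,-1],[255,0,0,0,-1],[255,0,0,0,-1]]]';python3 -m creep '[[[255,0,0,0,-1],[255,0,0,0,-1],[255,0,0,0,-1]]]'
```

```text
clock: 10.82
eef_pos: [0.4914, -0.2651, 0.0685]
eef_rot: [-3.141, 0.001, -2.726]
contact_force: [-0.2, -0.5, -0.9]
finger_gap: 0.0495
clock: 11.2
eef_pos: [0.491, -0.2647, 0.0679]
eef_rot: [3.141, -0.0, -2.988]
contact_force: [0.1, 0.9, -1.7]
finger_gap: 0.0491
clock: 11.58
eef_pos: [0.491, -0.2647, 0.0679]
eef_rot: [3.141, -0.0, 3.034]
contact_force: [-0.3, -0.1, -1.2]
finger_gap: 0.0493
```

```bash
python3 -m creep '[[[255,0,0,-0.03,0],[255,0,0,0,0]]]'; python3 -m creep '[[[255,0,0,-0.03,0],[255,0,0,0,0]]]'
```

```text
clock: 11.82
eef_pos: [0.491, -0.2647, 0.0667]
eef_rot: [3.141, -0.0, 3.038]
contact_force: [-0.3, -0.1, -1.7]
finger_gap: 0.0497
clock: 12.08
eef_pos: [0.4912, -0.2649, 0.0659]
eef_rot: [3.141, 0.0, 3.037]
contact_force: [-0.5, -0.0, -0.2]
finger_gap: 0.0495
```

```bash
python3 -m creep '[[[255,0,0,-0.01,-1],[255,0,0,-0.01,-1],[255,0,0,-0.01,-1],[255,0,0,-0.01,-1],[255,0,0,-0.01,-1],[255,0,0,-0.01,-1]]]'; python3 -m creep '[[[255,0,0,-0.011,-1],[255,0,0,-0.011,-1],[255,0,0,-0.011,-1],[255,0,0,-0.01,-1],[255,0,0,-0.01,-1],[255,0,0,-0.01,-1]]]'; python3 -c "
from h import *
s=arm.read_state();print(s['joint_pos'].round(3),s['contact_force'],s['ft_torque'])"
```

```text
clock: 12.82
eef_pos: [0.4911, -0.2649, 0.0634]
eef_rot: [3.141, 0.0, 2.51]
contact_force: [-0.8, -0.8, -0.9]
finger_gap: 0.0493
clock: 13.58
eef_pos: [0.4912, -0.2647, 0.0609]
eef_rot: [3.141, -0.0, 1.987]
contact_force: [-1.0, -0.5, -1.0]
finger_gap: 0.0493
[-0.173  0.556  0.774  1.936 -0.512  0.855  1.289] [-0.97397675 -0.5265492  -0.96581135] [ 0.00982614  0.02802122 -0.00324124]
```

```bash
cat > s.py <<'E'
from bench import arm
s=arm.read_state();print('j',s['joint_pos'].round(2),'F',s['contact_force'].round(1),'M',s['ft_torque'].round(2),'z',s['eef_pos'][2].round(4))
E
for k in 1; do python3 -m creep '[[[255,0,0,-0.0104,-1],[255,0,0,-0.0104,-1],[255,0,0,-0.0104,-1],[255,0,0,-0.0104,-1]]]'; python3 s.py;  python3 -m creep '[[[255,0,0,-0.0104,-1],[255,0,0,-0.0104,-1],[255,0,0,-0.0104,-1],[255,0,0,-0.0104,-1]]]'; python3 s.py; done
```

```text
clock: 14.08
eef_pos: [0.4912, -0.2647, 0.0593]
eef_rot: [3.141, -0.0, 1.638]
contact_force: [0.4, 0.6, 0.3]
finger_gap: 0.0497
j [-0.23  0.6   0.86  1.94 -0.59  0.88  1.01] F [0.4 0.6 0.3] M [0.04 0.03 0.03] z 0.0593
clock: 14.58
eef_pos: [0.4913, -0.2648, 0.0576]
eef_rot: [3.141, -0.0, 1.289]
contact_force: [-0.9, -0.1, 0.0]
finger_gap: 0.0494
j [-0.28  0.64  0.94  1.94 -0.66  0.9   0.72] F [-0.9 -0.1  0. ] M [0.03 0.04 0.03] z 0.0576
```

```bash
for k in 1; do python3 -m creep '[[[255,0,0,-0.0104,-1],[255,0,0,-0.0104,-1],[255,0,0,-0.0104,-1]]]'; python3 s.py;  python3 -m creep '[[[255,0,0,-0.0104,-1],[255,0,0,-0.0104,-1],[255,0,0,-0.0104,-1]]]'; python3 s.py; done
```

```text
clock: 14.95
eef_pos: [0.4914, -0.265, 0.0564]
eef_rot: [3.141, 0.0, 1.027]
contact_force: [-0.5, -0.1, 0.4]
finger_gap: 0.0494
j [-0.31  0.68  1.    1.94 -0.72  0.93  0.51] F [-0.5 -0.1  0.4] M [-0.07  0.08 -0.02] z 0.0564
clock: 15.32
eef_pos: [0.4914, -0.265, 0.0551]
eef_rot: [3.141, -0.0, 0.765]
contact_force: [0.5, -1.3, -0.4]
finger_gap: 0.0497
j [-0.34  0.72  1.06  1.94 -0.78  0.96  0.3 ] F [ 0.5 -1.3 -0.4] M [-0.1   0.08  0.04] z 0.0551
```

```bash
for k in 1; do python3 -m creep '[[[255,0,0,-0.0104,-1],[255,0,0,-0.0104,-1],[255,0,0,-0.0104,-1]]]'; python3 s.py;  python3 -m creep '[[[255,0,0,-0.0104,-1],[255,0,0,-0.0104,-1]]]'; python3 s.py; done
```

```text
clock: 15.7
eef_pos: [0.4914, -0.2648, 0.0538]
eef_rot: [3.141, -0.0, 0.504]
contact_force: [-0.1, -0.5, 0.2]
finger_gap: 0.0495
j [-0.37  0.76  1.11  1.94 -0.84  0.99  0.08] F [-0.1 -0.5  0.2] M [-0.05  0.03 -0.01] z 0.0538
clock: 15.95
eef_pos: [0.4913, -0.2648, 0.0529]
eef_rot: [3.141, -0.0, 0.329]
contact_force: [-0.2, -0.1, -0.4]
finger_gap: 0.0498
j [-0.38  0.79  1.15  1.94 -0.87  1.01 -0.06] F [-0.2 -0.1 -0.4] M [-0.03  0.05 -0.04] z 0.0529
```

```bash
for k in 1; do python3 -m creep '[[[255,0,0,-0.0104,-1],[255,0,0,-0.0104,-1]]]'; python3 s.py;  python3 -m creep '[[[255,0,0,-0.0104,-1],[255,0,0,-0.0104,-1]]]'; python3 s.py; done
```

```text
clock: 16.2
eef_pos: [0.4914, -0.2648, 0.0521]
eef_rot: [3.141, -0.0, 0.155]
contact_force: [-0.3, 0.1, -0.5]
finger_gap: 0.0493
j [-0.4   0.82  1.18  1.95 -0.91  1.04 -0.21] F [-0.3  0.1 -0.5] M [-0.02  0.01 -0.02] z 0.0521
clock: 16.45
eef_pos: [0.4915, -0.2651, 0.0518]
eef_rot: [3.141, -0.0, -0.019]
contact_force: [-1.8, 0.6, 5.0]
finger_gap: 0.0492
j [-0.41  0.85  1.21  1.95 -0.94  1.06 -0.36] F [-1.8  0.6  5. ] M [0.14 0.33 0.12] z 0.0518
```

```bash
for k in 1; do python3 -m creep '[[[255,0,0,-0.0104,-1]]]'; python3 s.py;  python3 -m creep '[[[255,0,0,-0.008,-1]]]'; python3 s.py; done
```

```text
clock: 16.58
eef_pos: [0.4914, -0.2651, 0.0518]
eef_rot: [-3.142, -0.001, -0.107]
contact_force: [-1.7, 1.9, 7.3]
finger_gap: 0.0495
j [-0.41  0.87  1.23  1.95 -0.96  1.08 -0.43] F [-1.7  1.9  7.3] M [0.34 0.5  0.08] z 0.0518
clock: 16.7
eef_pos: [0.4916, -0.2648, 0.0518]
eef_rot: [-3.141, -0.001, -0.193]
contact_force: [-1.2, 3.0, 9.5]
finger_gap: 0.0493
j [-0.42  0.88  1.25  1.95 -0.97  1.09 -0.51] F [-1.2  3.   9.5] M [0.58 0.49 0.33] z 0.0518
```

```bash
python3 -m creep '[[[255,0,0,-0.003,-0.5],[255,0,0,0,0]]]'; python3 s.py;  python3 -m creep '[[[255,0,0,0,-0.5],[255,0,0,0,0]]]'; python3 s.py
```

```text
clock: 16.95
eef_pos: [0.4916, -0.2647, 0.0518]
eef_rot: [-3.141, 0.0, -0.233]
contact_force: [-2.0, 4.0, 9.7]
finger_gap: 0.0495
j [-0.42  0.89  1.25  1.95 -0.98  1.1  -0.54] F [-2.   4.   9.7] M [0.49 0.61 0.5 ] z 0.0518
clock: 17.2
eef_pos: [0.4914, -0.2645, 0.0517]
eef_rot: [-3.141, 0.001, -0.275]
contact_force: [-1.8, 3.4, 10.1]
finger_gap: 0.0495
j [-0.42  0.9   1.26  1.95 -0.99  1.1  -0.58] F [-1.8  3.4 10.1] M [0.55 0.65 0.74] z 0.0517
```

```bash
python3 -m creep '[[[255,0,0,0.01,1],[255,0,0,0.01,1],[255,0,0,0.01,1],[255,0,0,0.01,1],[255,0,0,0.01,1],[255,0,0,0.01,1],[255,0,0,0.01,1],[255,0,0,0.01,1],[255,0,0,0.01,1]]]'; python3 s.py;  python3 -m creep '[[[255,0,0,0.01,1],[255,0,0,0.01,1],[255,0,0,0.01,1],[255,0,0,0.01,1],[255,0,0,0.01,1],[255,0,0,0.01,1],[255,0,0,0.01,1],[255,0,0,0.01,1],[255,0,0,0.01,1],[255,0,0,0,0]]]'; python3 s.py
```

```text
clock: 18.32
eef_pos: [0.4913, -0.2644, 0.0538]
eef_rot: [-3.141, -0.0, 0.51]
contact_force: [0.8, 0.3, -1.4]
finger_gap: 0.0493
j [-0.37  0.76  1.11  1.94 -0.84  0.99  0.09] F [ 0.8  0.3 -1.4] M [-0.04 -0.02  0.02] z 0.0538
clock: 19.58
eef_pos: [0.4913, -0.2646, 0.0576]
eef_rot: [3.141, -0.001, 1.291]
contact_force: [-1.0, 0.6, -1.4]
finger_gap: 0.0495
j [-0.28  0.64  0.94  1.94 -0.67  0.91  0.73] F [-1.   0.6 -1.4] M [ 0.03 -0.08  0.01] z 0.0576
```

```bash
python3 -m creep '[[[0,0,0,0,0],[0,0,0,0,0],[0,0,0,0,0],[0,0,0,0,0],[0,0,0,0,0],[0,0,0,0.2,0],[0,0,0,0.5,0],[0,0,0,0.9,0],[0,0,0,0.9,0],[0,0,0,0.9,0],[0,-0.3,0.9,0.5,0],[0,-0.3,0.9,0,0],[0,-0.3,0.9,0,0],[0,-0.3,0.9,0,0],[0,0,0.9,0,0],[0,0,0.5,0,0],[0,0,0,0,0],[0,0,0,0,0]]]'; cat > g.py <<'E'
from h import *
from scipy.optimize import least_squares
o=[]
for n,u,v in(("top",345,210),("scene",350,255)):
    p=get_image(n);P=cloud(p);x,y,z=P[...,0],P[...,1],P[...,2]
    m=(np.hypot(x-.4915,y+.2635)<.03)&(np.hypot(x-.4915,y+.2635)>.0175)&(z>.06)&(z<.1)
    print(n,m.sum(),P[m].mean(0).round(4),"top z",np.percentile(z[m],[50,80,95]).round(4))
    o.append(cv2.resize(p["img"][v-50:v+50,u-40:u+40],None,fx=5,fy=5,interpolation=cv2.INTER_CUBIC))
    for q in("plain_ring","gauge_set","tape_roll","caliper"):
        print(q,[(np.round(a["extent"]).tolist(),round(a["p"],2)) for a in spot_in(p,q)[:1]])
cv2.imwrite('pics/g1.png',np.hstack(o)[:,:,::-1])
s=arm.read_state();print(s['clock'],s['eef_pos'].round(3),s['contact_force'].round(1),s['finger_gap'])
E
python3 g.py
```

```text
clock: 21.82
eef_pos: [0.4431, -0.0661, 0.2141]
eef_rot: [3.141, -0.0, 1.29]
contact_force: [0.0, 0.7, -0.0]
finger_gap: 0.0856
top 208 [ 0.4894 -0.2648  0.0781] top z [0.0801 0.0826 0.0847]
plain_ring [([218.0, 200.0, 242.0, 226.0], 0.61)]
gauge_set []
tape_roll [([278.0, 147.0, 299.0, 170.0], 0.72)]
caliper [([316.0, 153.0, 392.0, 172.0], 0.88)]
scene 479 [ 0.482  -0.2672  0.0758] top z [0.0777 0.0824 0.0835]
plain_ring [([216.0, 202.0, 244.0, 219.0], 0.74)]
gauge_set [([189.0, 149.0, 219.0, 169.0], 0.7)]
tape_roll [([308.0, 191.0, 339.0, 214.0], 0.62)]
caliper [([344.0, 214.0, 456.0, 259.0], 0.76)]
22.325 [ 0.443 -0.065  0.214] [ 0.2  0.2 -0.3] 0.08578240816789938
```

View pics/g1.png

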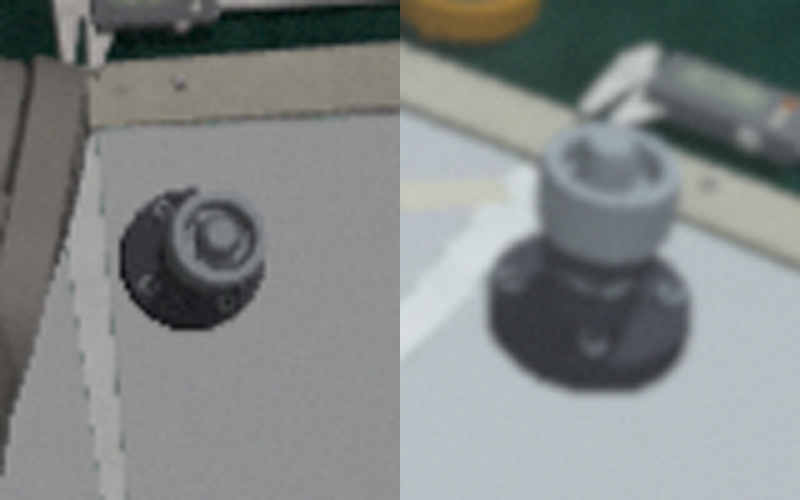

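The ring sits level and coaxial on the stud (crop px ~(610,195)), with its top at about 0.083 m as expected. The bystanders are where they were.

```bash
python3 -c "
from bench import arm
print(arm.finish_job())"
```

```text
the job is handed in; nothing more can be done
None
```

The ring gauge is on the stud, snugged against the stop nut and backed off a quarter turn. I let go, moved the gripper clear and handed the job in at about 22 s of the 72 s allowed.

- **Screwing on:** I set the ring over the stud tip, and it engaged in the first few degrees of clockwise turn. It sank by the thread's lead until the tool height stopped changing at 51.8 mm. I turned about 0.36 rad past that point, by which time the push was about 10 N (limit 50 N) and the torque was climbing, at 0.74 N·m. The thrust between thread and nut can't be measured at the wrist, so I judged "snug" from that torque rise.
- **Backing off:** The tool turned back 89.7° by its measured yaw, and the force returned to the no-contact level before I opened the fingers.
- **Last checks:** In both cameras the ring is upright and coaxial on the stud. Its top is about 83 mm up, against about 83.6 mm expected.
- **Other things on the bench:** The plain ring, tape roll and caliper show in their original places in both views. The top-view detector missed the gauge set in the final look, but the scene camera found it unmoved to within a few pixels.

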